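Load the keyed spacer and weight on the polishing jig and set its preload

ROBOT

A 6-joint arm with a two-finger parallel gripper is mounted at the origin on the work surface. World frame = base frame: x ahead of the robot, y to its left, z up, the work surface at z = 0. Lengths are in m, angles in rad, forces in N, time in s.
With the tool pointing down it reaches from about 0.4 to 0.925 m from the base axis. Payload 12.5 kg.
Tool frame: the origin (TCP) lies at the centre of the arm's flange, where the gripper is bolted on; the fingertips stand 190 mm ahead of it and the grasp point (between the pads) lies 171 mm ahead of it; z points along the fingers, y is the line along which they close (so a half turn about z gives the same grasp; the last joint's range is limited). The gripper opens to 95 mm and grips with 3 to 60 N. Pads are 20 mm wide; open, the fingers measure 119 mm over their backs; the gripper's body (75 mm by 180 mm) begins 59 mm behind the grasp point.
Start: joints at [-1.323, 0.491, 1.559, -0, 1.092, -0.106], TCP at [0.217, -0.586, 0.405] pointing down, gripper open.
Joint ranges: [-3.1, 3.1], [-0.84, 2.19], [0.05, 2.79], [-1.13, 4.28], [0.06, 2.93], [-2.69, 2.69]. Speed limits (rad/s): [2.22, 2.22, 2.79, 3.14, 3.14, 3.14].

INTERFACE

Orientations are given as [roll, pitch, yaw] about the fixed x, y, z axes, in that order (R = Rz(yaw) Ry(pitch) Rx(roll)).
In Python, from station import robot gives the robot as it stands. The module is installed in compiled form; this text tells all that it offers. Calls block until the motion is done:
- robot.reach(position, orientation): joint-space move of the TCP to a pose.
- robot.move_l(position, vel=0.15, rot=None, until_force=None): straight line of the TCP; rot=None keeps the orientation; vel is the mean speed in m/s. With until_force (N) it stops when the force on the tool has changed by that much, and returns True; else False.
- robot.movej(angles): joint-space move.
- robot.move_gripper(opening): finger opening in m; the grip force is fixed at half the most; returns when the fingers have stopped.
- robot.wait(seconds).
- robot.inverse_kinematics(position, orientation): joint angles nearest the present ones, or None.
- robot.grab_frame(name): name is "scene" or "top"; returns the picture (480x640x3 uint8, red, green, blue); there is no depth.
- robot.camera_params(name): a dict with "K" (3x3 intrinsics, pixels), "xyz" and "rotation" of the camera in the world. Camera axes: x right, y down, z forward; pixel columns grow to the right and rows downward; lengths in m; the calibration is good to about 2 mm. A picture is of the moment at which its call begins. camera_params takes no time and is no camera call.
A pose or a line that the arm cannot do raises robot.MotionError and nothing moves.
- robot.job_done(): hands the job in; it is judged then, once.
Readings, each from a call of its own:
- robot.read_clock(): time.
- robot.read_qpos(): joint angles.
- robot.read_qvel(): joint speeds.
- robot.read_joint_efforts(): joint torques, N m.
- robot.read_tcp_pos(): TCP position.
- robot.read_eef_rot(): TCP orientation.
- robot.read_contact_force(): force on the tool from outside, world axes, zero at the start.
- robot.read_wrist_torque(): the same for the moment, N m.
- robot.read_grip_width(): finger opening in m.
- robot.read_gripper_force(): force on a finger pad.
Only numpy, scipy, OpenCV 4.12 (cv2) and the standard library are available. Lean on these libraries where they do the work, as an engineer would, in place of code of your own. Each camera call takes 0.05 s, during which the arm holds its last target. There are 200 camera calls.

TASK

Lift the square spacer out of its grey rack, set it flat on the open bench and let go, then take it by its other two sides so that your fingers clear the jig's cheeks, turn its D-shaped hole to the D-shaped post of the jig and lower it fully home. Then turn the round weight to the post in the same way and lower it until it lies flat on the spacer. Last, turn the jig's black preload knob clockwise until it stops, back it off an eighth of a turn and let go, leaving the dish and the bottles where they are.

Things in the scene. Friction and masses are not known exactly. Their poses are not given: they have to be found in the camera images.
- jig: Fixed jig: grey base plate 12 mm thick on the bench, x -50..50, y -52..162 mm; origin on the bench under the post's axis, z up. On the axis: a dark steel seat, 40 mm diameter, then the steel D post. Two aluminium cheeks (30 mm long in x, 10 thick, tops 80 mm above the bench) stand at either side in y, inner faces 28 mm from the axis, so fingers fit beside a part only on its +x and -x sides.
- jig_seat (a point): Centre of the seat's top, on the post's axis, 32 mm above the bench, where the spacer's underside must lie; axes as the jig's. The D post is 24 mm in diameter with one flat, 7 mm from the axis, facing +x; it rises 30 mm above this point, its last 5 mm tapering inwards by 3 mm.
- rack: Fixed grey rack: an open-ended channel along its x, 130 mm long, 74 mm wide; floor 8 mm thick, walls 30 mm high above the bench, 50 mm apart inside. Origin on the bench under its centre.
- spacer: Loose square aluminium block 46 x 46 x 16 mm, about 80 g, with a D hole right through: 26.5 mm across, its flat 8.25 mm from the axis on the +x side (1.25 mm clear of the post all round). Origin at the centre of its underside, z up. It starts in the rack with its +x and -x faces against the rack's walls, so there only its +y and -y faces can be gripped.
- weight: Loose round steel collar, 46 mm diameter, 18 mm high, about 180 g, with the same D-shaped hole, its flat on the +x side. Origin at the centre of its underside, on the hole's axis; z up. It starts flat on the bench, its yaw varying widely; being round it can be gripped from any side. On top of the spacer its underside lies 16 mm above the seat.
- preload (a joint): Angle of the preload knob in rad, growing clockwise seen from above, from 0 to its stop at 1.6; it starts between 0.4 and 1.0, turns with light friction (0.03 N m) and stays where it is left. An eighth of a turn is 0.785.
- preload_grip (a point): Point on the knob's vertical axis, 49 mm above the bench, at the height to grip; it lies 115 mm from the post's axis along the jig's +y. The knob's black grip bar is 42 mm long along this point's x, 14 mm thick along its y, its top 7 mm above this point and its bottom disc (44 mm diameter) 23 mm below it.
- dish: Bystander: small open glass dish, 60 mm diameter, 14 mm high, loose; origin at the centre of its underside.
- wash_bottle: Bystander: white wash bottle with red spout, 60 mm diameter, 180 mm high, loose; origin at the centre of its underside.
- dropper: Bystander: small amber glass bottle with black cap, 34 mm diameter, 55 mm high, loose; origin at the centre of its underside.

How it is judged:
By the outcome, as a careful person would: the job done as asked, in the order asked, and still so for the second after the job is handed in, with the robot touching nothing.
It also fails if it takes over 72 s, if anything falls off the work surface, if the arm or the gripper's body presses on something with over 40 N, if the wrist force passes 120 N, or if a joint passes its speed limit or range.

## Working session

There is one attempt and no reset: what is moved stays moved. The work goes in short steps, each a Python script; the robot and the scene stay as the last script left them, time stands still between calls to the robot, and variables do not carry over. Pictures are saved under pics/ and viewed, at most 10 in all, crops included, and the job is handed in when it is done.

```bash
mkdir -p pics
python3 - <<'E'
from station import robot
import cv2,numpy as np
np.set_printoptions(precision=4,suppress=True)
for n in("scene","top"):
    f=robot.grab_frame(n); cv2.imwrite(f"pics/{n}0.png",f[:,:,::-1]); p=robot.camera_params(n); print(n,p)
print(robot.read_clock(),robot.read_eef_rot(),robot.read_grip_width())
E
```

```text
scene {'K': array([[544.7458,   0.    , 320.4443],
       [  0.    , 544.7458, 235.8481],
       [  0.    ,   0.    ,   1.    ]]), 'xyz': array([ 1.3086, -0.5918,  0.744 ]), 'rotation': array([-2.2138, -0.0076,  0.8813])}
top {'K': array([[453.0061,   0.    , 316.9513],
       [  0.    , 453.0061, 235.0982],
       [  0.    ,   0.    ,   1.    ]]), 'xyz': array([0.5302, 0.0009, 0.9345]), 'rotation': array([-3.0649, -0.0145, -1.545 ])}
0.1 [-3.1406 -0.0001  0.3538] 0.09516694074570978
```

View pics/scene0.png

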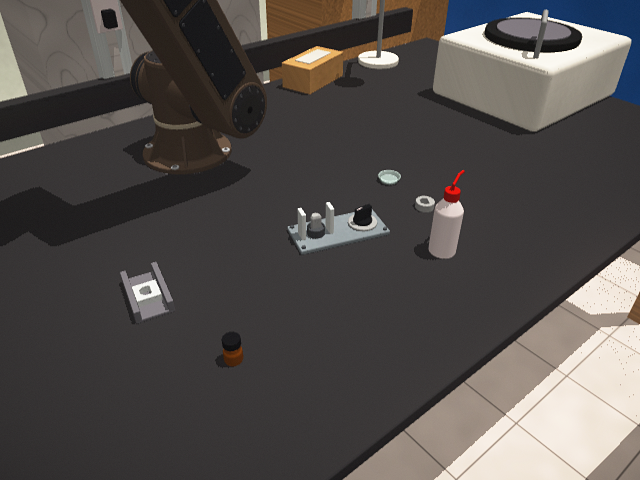

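View pics/top0.png

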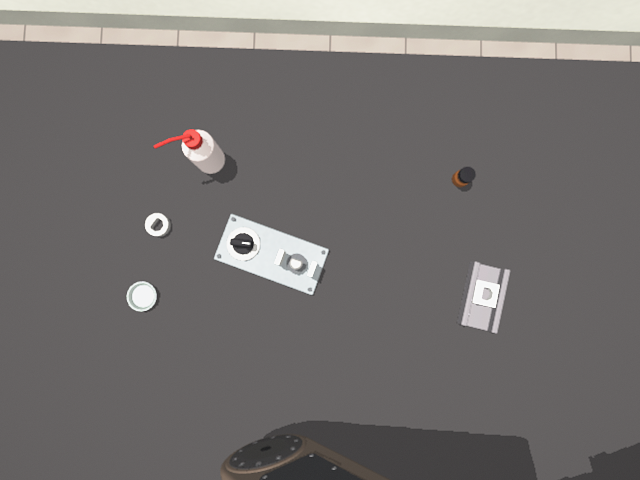

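The top view shows the jig at (272,254), the spacer in its rack at (486,294), the weight at (157,225), the dish at (142,297), the wash bottle at (204,150) and the dropper at (464,177). I'll enlarge the key parts next.

Run:
```python
import cv2,numpy as np
t=cv2.imread('pics/top0.png')
def c(x,y,w,h,s):return cv2.resize(t[y:y+h,x:x+w],None,fx=s,fy=s,interpolation=cv2.INTER_NEAREST)
o=np.zeros((600,800,3),np.uint8)
a=c(210,205,125,95,4);o[:380,:500]=a
a=c(136,206,42,40,5);o[390:590,:210]=a
a=c(455,255,60,85,5);o[:425,500:800]=a
cv2.imwrite('pics/crop1.png',o)
```

```text
(no output)
```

View pics/crop1.png

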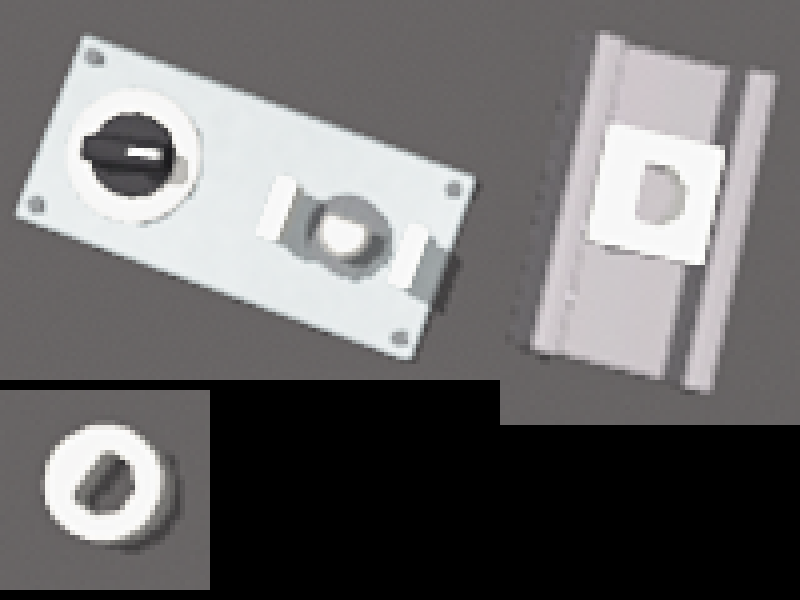

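Crop: the spacer's flat is on the left side of its hole (world +y). The weight's flat is on the upper left of its hole, and the post is at about (297,264). Now I'll measure in metric planes.

```bash
cat > vis.py <<'E'
import cv2,numpy as np
from scipy.spatial.transform import Rotation as Ro
from station import robot
np.set_printoptions(precision=4,suppress=True)
S=8
def up(img,x,y,w,h):
    return cv2.resize(img[y:y+h,x:x+w],None,fx=S,fy=S,interpolation=cv2.INTER_CUBIC)
def pix(c,x,y): return (np.asarray(c,float).reshape(-1,2)+.5)/S-.5+[x,y]
def ray(uv,z,cam="top"):
    p=robot.camera_params(cam); uv=np.asarray(uv,float).reshape(-1,2)
    d=np.c_[uv,np.ones(len(uv))]@np.linalg.inv(p["K"]).T@Ro.from_euler('xyz',p["rotation"]).as_matrix().T
    return (p["xyz"]+d*((z-p["xyz"][2])/d[:,2])[:,None])[:,:2]
def big(mask): 
    cs,h=cv2.findContours(mask.astype(np.uint8),cv2.RETR_CCOMP,cv2.CHAIN_APPROX_NONE)
    i=max(range(len(cs)),key=lambda i:cv2.contourArea(cs[i])if h[0][i][3]<0 else 0)
    holes=[c for c,k in zip(cs,h[0]) if k[3]==i]
    return cs[i],max(holes,key=cv2.contourArea) if holes else None
def rect(P):
    (c,s,a)=cv2.minAreaRect((P*1000).astype(np.float32)); return np.array(c)/1000,s,a
def white(img,box,z,th):
    g=up(img,*box).min(2); o,h=big(g>th)
    return ray(pix(o,*box[:2]),z),ray(pix(h,*box[:2]),z) if h is not None else None
def flat(H,c):
    d=H-c; r=np.hypot(*d.T)
    m=d[r<np.percentile(r,22)].mean(0); n=m/np.hypot(*m)
    t=d@np.array([-n[1],n[0]]); k=(d@n>0)&(np.abs(t)<.006)
    vx,vy,x,y=cv2.fitLine((d[k]*1000).astype(np.float32),cv2.DIST_HUBER,0,.01,.01).ravel()
    q=np.array([vy,-vx]); q=q if q@n>0 else -q
    return np.degrees(np.arctan2(q[1],q[0])),q@[x,y]
E
python3 - <<'E'
from vis import *
t=cv2.imread('pics/top0.png')[:,:,::-1]
print(t[254,272],t[294,478],t[225,148],t[280,490],t[100,100])
for th in(110,140,170):
    b=(205,205,135,100);g=up(t,*b).min(2);o,_=big(g>th);print('plate',th,rect(ray(pix(o,*b[:2]),.012)))
for th in(160,190,215,230):
    P,H=white(t,(462,272,50,45),.024,th);print('spacer',th,rect(P),H is not None and (H.mean(0),rect(H)))
    P,H=white(t,(136,206,42,40),.018,th);c,r=cv2.minEnclosingCircle((P*1000).astype(np.float32));e=cv2.fitEllipse((P*1000).astype(np.float32));print('weight',th,c,r,e,H is not None and (rect(H),flat(H,np.array(e[0])/1000)))
b=(225,225,40,40);g=up(t,*b).max(2);o,_=big(g<90);print('knob',rect(ray(pix(o,*b[:2]),.056)))
b=(285,252,24,24)
for th in(200,225):
  g=up(t,*b).min(2);o,_=big((g>th));print('post',rect(ray(pix(o,*b[:2]),.062)))
for n,uv in(('dish',(142,297)),('drop',(464,180)),('bottle',(208,160))):print(n,ray(uv,.0))
E
```

```text
[231 235 236] [247 247 247] [247 247 246] [202 197 200] [103 100 101]
plate 110 (array([0.561 , 0.0821]), (216.7076873779297, 102.39022064208984), 71.39501953125)
plate 140 (array([0.5609, 0.082 ]), (215.21896362304688, 100.48761749267578), 71.391845703125)
plate 170 (array([0.5608, 0.082 ]), (214.04080200195312, 99.12303161621094), 71.41139221191406)
spacer 160 (array([ 0.4902, -0.3462]), (61.23809051513672, 104.71625518798828), 77.85045623779297) (array([ 0.4693, -0.3375]), (array([ 0.4694, -0.3375]), (13.465397834777832, 2.909818410873413), 82.04247283935547))
weight 160 (614.4260864257812, 315.2104797363281) 24.326974868774414 ((614.5415649414062, 315.1715087890625), (47.60007095336914, 47.835758209228516), 162.11500549316406) ((array([0.6132, 0.3132]), (19.930376052856445, 25.16973304748535), 57.003990173339844), (np.float32(55.78579), np.float32(7.1602993)))
spacer 190 (array([ 0.4901, -0.3464]), (59.31924057006836, 104.22046661376953), 77.73906707763672) (array([ 0.4933, -0.357 ]), (array([ 0.4932, -0.3568]), (24.48771858215332, 14.720513343811035), 8.301980972290039))
weight 
[... 980 characters left out ...]
91797, 25.923789978027344), 78.76506042480469))
weight 230 (614.5477905273438, 315.49688720703125) 23.154129028320312 ((614.4952392578125, 315.3606872558594), (45.110862731933594, 45.23737335205078), 35.07748794555664) ((array([0.6131, 0.3133]), (22.653728485107422, 27.555496215820312), 57.10447692871094), (np.float32(55.73672), np.float32(8.417809)))
knob (array([0.5784, 0.1332]), (40.047271728515625, 40.12275695800781), 36.93313217163086)
post (array([0.5418, 0.0269]), (45.84151840209961, 44.01618576049805), 1.5600295066833496)
post (array([0.5413, 0.0309]), (19.705184936523438, 15.152731895446777), 72.43409729003906)
dish [[0.4663 0.3421]]
drop [[ 0.7265 -0.3163]]
bottle [[0.7534 0.2207]]
```

Measured sizes match the given ones (plate 214x100, spacer about 47, weight 46). From these, the jig yaw is -18.6° and the post is at (.5433,.0299). The spacer is at (.4925,-.352) with yaw 78.8°, and the weight is at (.6145,.3154) with yaw 56°.

```bash
cat > arm.py <<'E'
from vis import *
PI=np.pi
def pose(x,y,g,yaw): return [x,y,g+.171],[PI,0,np.radians(yaw)]   # g: grasp-point height
def go(x,y,g,yaw): robot.reach(*pose(x,y,g,yaw))
def lin(x,y,g,vel=.25,f=None,yaw=None):
    return robot.move_l([x,y,g+.171],vel=vel,until_force=f,rot=None if yaw is None else [PI,0,np.radians(yaw)])
def st(m=''): print(m,'t',round(robot.read_clock(),2),'p',robot.read_tcp_pos()-[0,0,.171],'w',round(robot.read_grip_width(),4),'F',robot.read_contact_force(),'yaw',np.degrees(robot.read_eef_rot()[2]))
E
python3 - <<'E'
from arm import *
x,y=.4925,-.352
go(x,y,.09,78.8); st('above')
print(lin(x,y,.0295,.12,8)); st('down')
robot.move_gripper(.03); st('closed')
lin(x,y,.085); st('up')
x,y=.52,-.15
go(x,y,.04,-18.6); st('bench above')
print(lin(x,y,.017,.03,4)); st('touch')
robot.move_gripper(.065); st('open')
lin(x,y,.08)
q=robot.read_qpos().copy(); q[0]-=.5; robot.movej(q); st('aside')
f=robot.grab_frame("top"); cv2.imwrite("pics/top1.png",f[:,:,::-1])
E
```

```text
above t 1.55 p [ 0.4921 -0.3529  0.0905] w 0.0953 F [-0.373  -0.1041 -0.7696] yaw 78.69781013757614
True
down t 2.12 p [ 0.4917 -0.3523  0.0275] w 0.095 F [-1.7202  0.478   6.6923] yaw 78.72671705684076
closed t 2.96 p [ 0.4923 -0.3523  0.0274] w 0.0454 F [ 4.0883 -0.7277  7.4559] yaw 78.7500447452614
up t 3.34 p [ 0.4923 -0.352   0.0856] w 0.0453 F [-0.658   0.5032 -0.5914] yaw 78.76367026277639
bench above t 5.1 p [ 0.52   -0.1502  0.0397] w 0.0456 F [-0.1332 -0.1047 -0.3561] yaw -18.57414361775174
True
touch t 5.76 p [ 0.5199 -0.15    0.0194] w 0.0456 F [-1.61    0.5743  7.5217] yaw -18.599548545361017
open t 6.34 p [ 0.5201 -0.1501  0.0194] w 0.0648 F [-0.2091 -1.2644  6.0231] yaw -18.59626993964998
aside t 7.78 p [ 0.3849 -0.3802  0.0802] w 0.0653 F [ 0.154   0.2465 -0.2802] yaw -47.16914552100612
```

Run:
```python
from arm import *
t=cv2.imread('pics/top1.png')[:,:,::-1]
p=robot.camera_params("top");R=Ro.from_euler('xyz',p["rotation"]).as_matrix()
c=p["K"]@R.T@(np.array([.52,-.15,.016])-p["xyz"]);u,v=(c[:2]/c[2]).astype(int);print(u,v)
for th in(150,190,215):
    P,H=white(t,(u-25,v-25,50,50),.016,th);e=rect(P);print(e,H is not None and (rect(H),flat(H,e[0])))
cv2.imwrite('pics/c2.png',cv2.resize(t[v-60:v+60,u-80:u+80,::-1],None,fx=5,fy=5))
```

```text
384 276
(array([ 0.519 , -0.1488]), (50.62594985961914, 49.87587356567383), 71.08753204345703) ((array([ 0.5169, -0.1476]), (23.69133186340332, 19.756555557250977), 70.14549255371094), (np.float32(-22.626085), np.float32(6.854823)))
(array([ 0.5189, -0.1489]), (49.34470748901367, 48.729400634765625), 71.10194396972656) ((array([ 0.5168, -0.1477]), (24.754302978515625, 20.835622787475586), 72.28736114501953), (np.float32(-22.232494), np.float32(7.4291563)))
(array([ 0.5189, -0.1489]), (48.604408264160156, 47.97634506225586), 71.01506042480469) ((array([ 0.5167, -0.1478]), (25.711565017700195, 21.563785552978516), 72.3250732421875), (np.float32(-22.034159), np.float32(7.763796)))
```

View pics/c2.png

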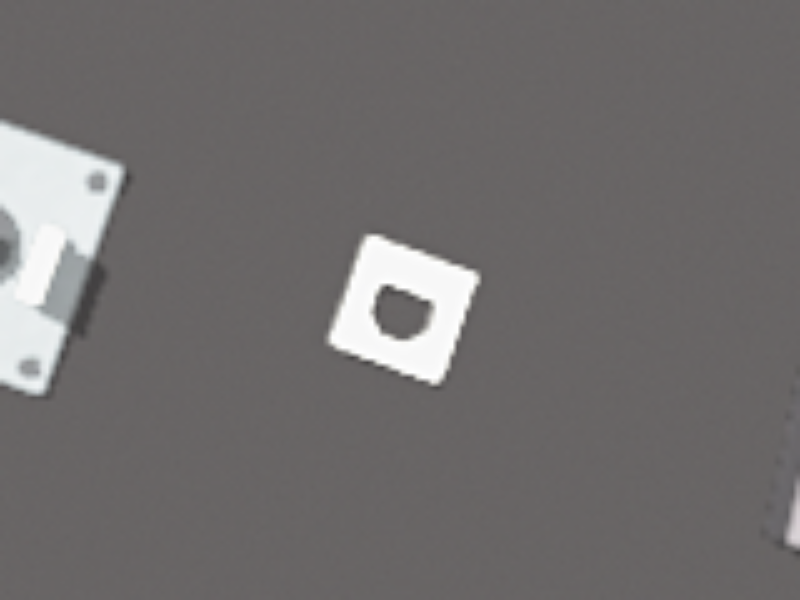

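The crop shows the spacer flat on the bench, flat side up-right, at (384,276). I'll square it with the second grip, then take one picture to get the camera offset along the other axis.

Run:
```python
from arm import *
x,y=.52,-.15
robot.move_gripper(.095)
go(x,y,.08,71.4); lin(x,y,.022,.15,8); robot.move_gripper(.03); st('closed')
robot.move_gripper(.065); lin(x,y,.08)
q=robot.read_qpos().copy(); q[0]-=.5; robot.movej(q); st('aside')
t=robot.grab_frame("top"); cv2.imwrite("pics/top2.png",t[:,:,::-1])
for th in(150,190,215):
    P,H=white(t,(359,251,50,50),.016,th);e=rect(P);print(e,flat(H,e[0]))
for th in(140,170):
    b=(205,205,135,100);g=up(t,*b).min(2);o,_=big(g>th);print('plate',th,rect(ray(pix(o,*b[:2]),.012)))
```

```text
closed t 11.23 p [ 0.5198 -0.1505  0.0194] w 0.0455 F [ 2.7922 -1.0712  7.3859] yaw 71.32733786890758
aside t 13.25 p [ 0.3846 -0.3803  0.0802] w 0.0647 F [1.0111 0.2619 0.1857] yaw 42.765618486284836
(array([ 0.5194, -0.1491]), (50.523109436035156, 49.89828109741211), 71.28083801269531) (np.float32(-18.591026), np.float32(6.8861265))
(array([ 0.5193, -0.1491]), (49.29453659057617, 48.75633239746094), 71.24658966064453) (np.float32(-18.445461), np.float32(7.4010243))
(array([ 0.5193, -0.1491]), (48.50703811645508, 47.99628448486328), 71.2249984741211) (np.float32(-19.104801), np.float32(7.7313886))
plate 140 (array([0.5609, 0.082 ]), (215.2210235595703, 100.45528411865234), 71.38705444335938)
plate 170 (array([0.5608, 0.082 ]), (214.04080200195312, 99.12303161621094), 71.41139221191406)
```

Camera-to-robot offset near the jig is about (+0.7, -0.9) mm. I'll apply it, regrip and seat the spacer.

Run:
```python
from arm import *
x,y=.52,-.15
robot.move_gripper(.08)
go(x,y,.08,71.4); lin(x,y,.023,.12); st('down'); robot.move_gripper(.03); st('closed')
lin(x,y,.12)
x,y=.544,.029
go(x,y,.12,71.4); lin(x,y,.09,.15); robot.wait(.2); st('above')
for _ in range(6):
    if lin(x,y,.055,.04,10): st('hit'); break
    st('end'); break
t=robot.grab_frame("scene"); cv2.imwrite("pics/s3.png",cv2.resize(t[160:280,260:420,::-1],None,fx=5,fy=5))
```

```text
down t 15.5 p [ 0.52   -0.1505  0.0232] w 0.08 F [ 0.6049 -0.2409  0.234 ] yaw 71.34654336567634
closed t 16.15 p [ 0.52   -0.15    0.0232] w 0.0456 F [-0.409   1.1312  3.2012] yaw 71.40531836164047
above t 17.99 p [0.5442 0.0286 0.0908] w 0.046 F [-0.6163  0.2737 -0.0051] yaw 71.36527333125116
hit t 18.83 p [0.5439 0.029  0.0552] w 0.0457 F [-1.6699 -0.2763  5.836 ] yaw 71.40054719191221
```

View pics/s3.png

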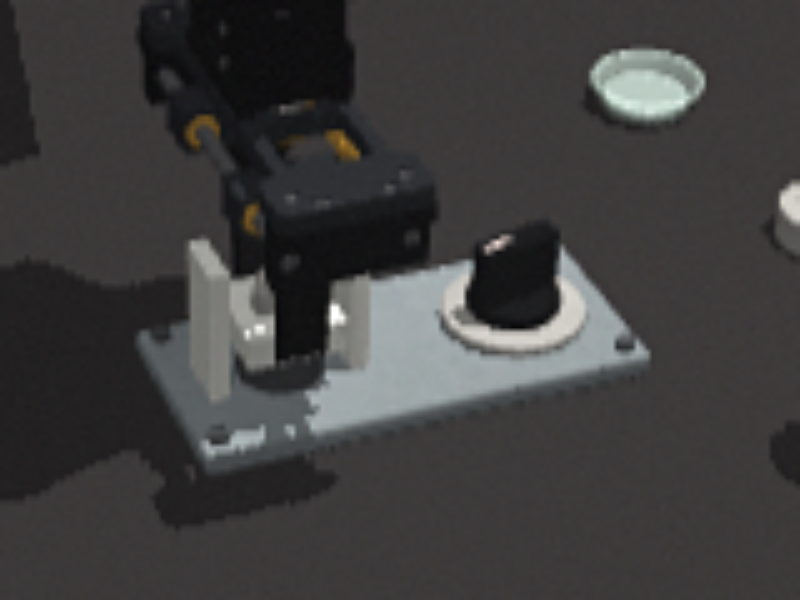

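The scene crop shows the spacer down on the dark seat between the cheeks; its height matches (0.0232+0.032). Next is the weight.

Run:
```python
from arm import *
x,y=.544,.029
robot.move_gripper(.07); lin(x,y,.13); robot.move_gripper(.095)
x,y=.6152,.3145
go(x,y,.09,56.2); lin(x,y,.024,.15); robot.move_gripper(.03); st('sq1')
robot.move_gripper(.09); lin(x,y,.05); go(x,y,.05,146.2); lin(x,y,.023,.15)
robot.move_gripper(.03); st('sq2')
lin(x,y,.13)
x,y=.544,.029
go(x,y,.13,71.4); lin(x,y,.105,.15); robot.wait(.2); st('above')
print(lin(x,y,.071,.03,10)); st('end')
t=robot.grab_frame("scene"); cv2.imwrite("pics/s4.png",cv2.resize(t[160:280,260:420,::-1],None,fx=5,fy=5))
```

```text
sq1 t 23.23 p [0.6152 0.3145 0.024 ] w 0.0454 F [-1.2715  0.4331  0.3745] yaw 56.20116746791977
sq2 t 26.91 p [0.6152 0.3145 0.0231] w 0.0447 F [-0.7255 -0.8035  0.6629] yaw 146.20206708522502
above t 29.13 p [0.5442 0.0292 0.1057] w 0.0449 F [ 0.5284  0.7348 -1.3821] yaw 71.4328880702335
False
end t 30.42 p [0.5441 0.029  0.0711] w 0.0445 F [ 0.6851  0.3022 -0.807 ] yaw 71.39889463359494
```

View pics/s4.png

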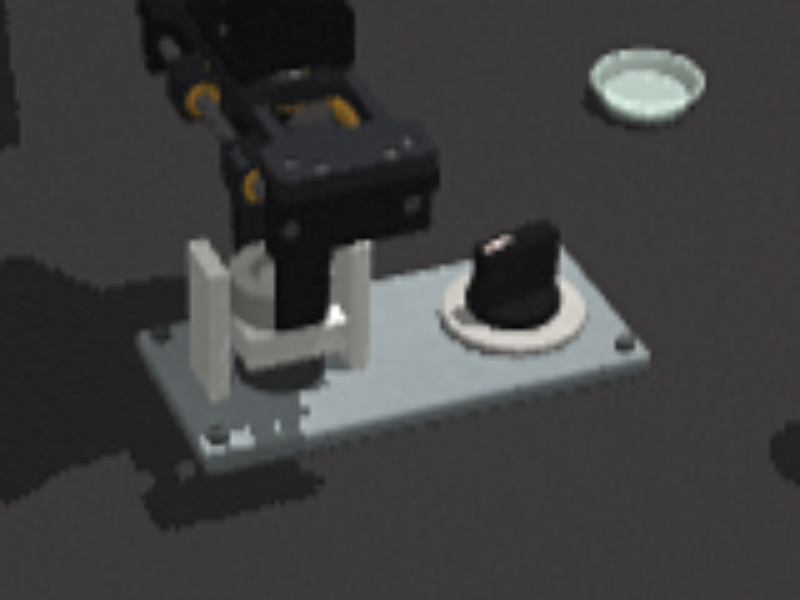

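The scene crop shows the weight around the post on the spacer. I'll press lightly to confirm, release it, and look at the knob.

Run:
```python
from arm import *
x,y=.544,.029
print(lin(x,y,.066,.02,6)); st('press')
robot.move_gripper(.07); lin(x,y,.14,.25)
q=robot.read_qpos().copy(); q[0]-=.6; robot.movej(q); st('aside')
t=robot.grab_frame("top"); cv2.imwrite("pics/top5.png",t[:,:,::-1])
b=(222,222,46,44); g=cv2.resize(t[b[1]:b[1]+b[3],b[0]:b[0]+b[2]],None,fx=10,fy=10,interpolation=cv2.INTER_CUBIC)
g=np.clip(g.astype(float)*1.0,0,255).astype(np.uint8); g2=np.clip(g.astype(float)*2.5,0,255).astype(np.uint8)
b2=t[245:285,272:318]; b2=cv2.resize(b2,(345,300),interpolation=cv2.INTER_CUBIC)
o=np.zeros((600,800,3),np.uint8); o[:440,:460]=g2; o[:300,460:800]=b2[:,:340]; cv2.imwrite("pics/k5.png",o[:,:,::-1])
```

```text
True
press t 30.68 p [0.544  0.0291 0.0708] w 0.0452 F [-1.6577  0.5295  6.8154] yaw 71.40698704208475
aside t 32.99 p [ 0.4656 -0.2823  0.1404] w 0.0697 F [0.7433 0.1671 0.8107] yaw 37.1092297953651
```

View pics/k5.png

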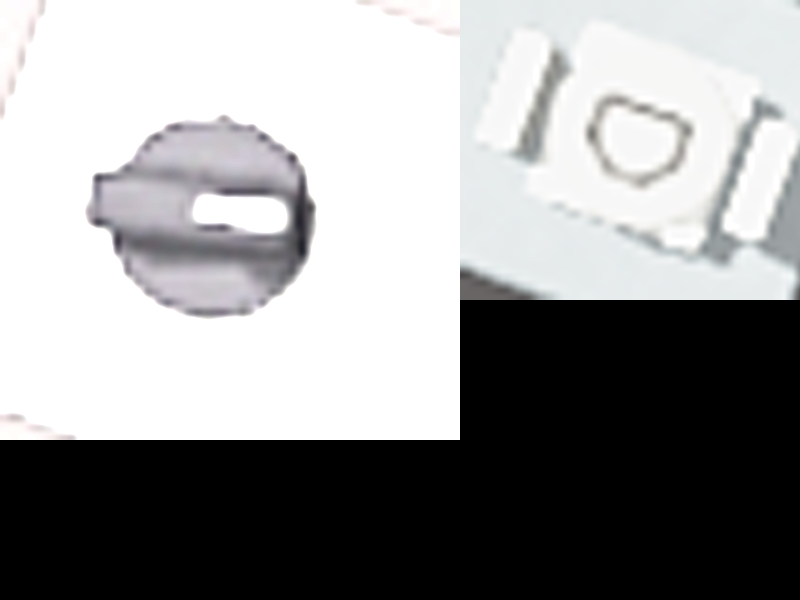

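The crop shows the D hole matched to the post with the weight flat between the cheeks. The knob bar runs from crop (93,202) to (303,218), tilted about 5°.

Run:
```python
from arm import *
P=ray([[222+9.3,222+20.2],[222+30.3,222+21.8],[222+12-.5,222+17],[222+30,222+19],[222+12,222+23.5],[222+29,222+25]],.056)
for i in(0,2,4): print(P[i],np.hypot(*(P[i]-P[i+1])),np.degrees(np.arctan2(*(P[i]-P[i+1])[::-1])))
a=np.radians(71.4); print((P[0]+P[1])/2+[.0007,-.0009], np.array([.544,.029])+.115*np.array([np.cos(a),np.sin(a)]))
x,y=.5807,.138; th=84.5
robot.move_gripper(.06)
go(x,y,.12,th); lin(x,y,.049,.15); st('at'); robot.move_gripper(.005); robot.wait(.2); st('grip')
q=robot.read_qpos().copy(); q0=q[5]; b=robot.read_wrist_torque()[2]; print('base',b,'q6',q0)
n=0
for i in range(32):
    q[5]+=.05; robot.movej(q); robot.wait(.05)
    tz=robot.read_wrist_torque()[2]-b; print(i,round(robot.read_qpos()[5]-q0,4),round(tz,3),round(robot.read_clock(),1))
    n=n+1 if abs(tz)>.15 else 0
    if n>=2: break
st('stop')
```

```text
[0.5797 0.1555] 0.040756748225969926 87.1567628598589
[0.586  0.1515] 0.03604333727248694 85.3429429384732
[0.5734 0.15  ] 0.03301408006143833 86.46688231052215
[0.5794 0.1342] [0.5807 0.138 ]
at t 35.73 p [0.581  0.1376 0.0495] w 0.06 F [ 0.6449  0.5198 -0.1831] yaw 84.46295850652751
grip t 36.73 p [0.5804 0.1381 0.049 ] w 0.0135 F [-4.5152  2.1514  5.1875] yaw 84.50040617652633
base -0.046837856714791355 q6 0.2187267880836164
0 0.0486 0.005 37.0
1 0.098 0.048 37.3
2 0.1478 0.037 37.6
3 0.1978 0.017 37.9
4 0.2478 0.002 38.2
5 0.2977 -0.019 38.5
6 0.3477 -0.012 38.8
7 0.3978 0.032 39.1
8 0.4478 0.049 39.4
9 0.4978 0.05 39.7
10 0.5478 0.003 40.0
11 0.5978 0.017 40.3
12 0.6478 0.032 40.6
13 0.6978 -0.002 40.9
14 0.7478 -0.033 41.2
15 0.7978 -0.004 41.5
16 0.8478 -0.006 41.8
17 0.8978 0.034 42.1
18 0.9478 0.042 42.4
19 0.9978 0.051 42.7
20 1.0473 0.575 43.0
21 1.0974 0.914 43.3
stop t 43.33 p [0.5805 0.1381 0.0491] w 0.0144 F [-0.0006 -0.0547  2.1491] yaw 21.63618519007667
```

The stop was felt at about 1.00 rad from the start of the turn. I'll back off 0.785 from there.

Run:
```python
from arm import *
q=robot.read_qpos().copy(); q0=.2187
for a in(1.03,1.0,.97): q[5]=q0+a; robot.movej(q); robot.wait(.05); print(a,robot.read_wrist_torque()[2]+.047,robot.read_grip_width())
q[5]=q0+.215; robot.movej(q); robot.wait(.2); st('back'); print(robot.read_wrist_torque(),robot.read_qpos()[5]-q0)
robot.move_gripper(.045); x,y=.5807,.138
lin(x,y,.14,.2)
q=robot.read_qpos().copy(); q[0]-=.9; robot.movej(q); st('aside')
t=robot.grab_frame("top"); cv2.imwrite("pics/top6.png",t[:,:,::-1])
b=t[222:266,222:268]; g=cv2.resize(b,None,fx=10,fy=10,interpolation=cv2.INTER_CUBIC); g=np.clip(g.astype(float)*2.5,0,255).astype(np.uint8)
o=np.zeros((600,800,3),np.uint8); o[:440,:460]=g; o[:240,480:800]=cv2.resize(t,(320,240)); o[300:600,460:800]=cv2.resize(t[245:285,272:318],(345,300),interpolation=cv2.INTER_CUBIC)[:,:340]
cv2.imwrite("pics/k6.png",o[:,:,::-1])
```

```text
1.03 0.10382385100428607 0.013787553113146474
1.0 0.08397327743851471 0.0140988672747618
0.97 0.11102926988378782 0.013542143734788972
back t 45.18 p [0.5804 0.1382 0.049 ] w 0.0136 F [-2.5792  3.9954  2.7519] yaw 72.12605101986033
[ 0.5243  0.3591 -0.018 ] 0.21625645515997743
aside t 48.41 p [ 0.4694 -0.3681  0.1393] w 0.045 F [-0.7379  0.5426 -0.2658] yaw 20.71484110384319
```

View pics/k6.png

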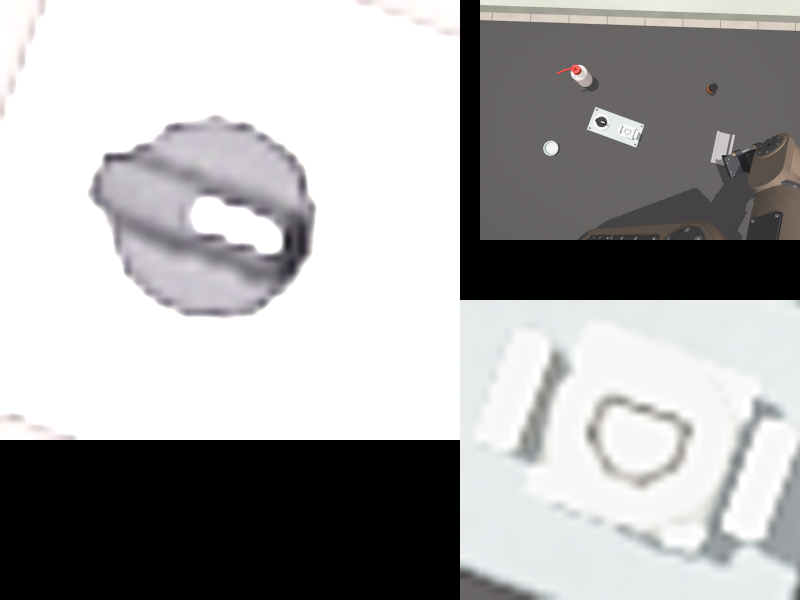

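The picture shows the bar about 12° past its start angle, as expected. The stack is still seated, the bystanders are undisturbed and the arm is clear.

```bash
python3 -c "
from station import robot
print(robot.job_done())"
```

```text
the job is handed in; nothing more can be done
None
```

The job is handed in at about 48 s: the spacer and weight are seated on the post, the knob was turned to its stop and backed off about 0.785 rad (stop located to about 0.03 rad), and the dish and bottles look unmoved.

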